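Lid the soap tube and draw off the outer lid

TASK

Stand the filled grey tube mold upright and fully down in the round pocket of the pine stand, then pick up the nested pair of lids together by the inner lid's steel knob, lower them onto the tube until the inner lid is seated on its rim, and let go of the knob. The outer lid is only there to guide the inner one on: now draw it up and off by its neck, leaving the inner lid seated undisturbed, and finish while still holding the outer lid level, at rest in the air and a few centimetres clear above the knob. Lower things rather than drop them, and leave everything else on the worktop where it is.

Things in the scene. Friction and masses are not known exactly. Their poses are not given: they have to be found in the camera images.
- pocket (a point): Centre of the flat floor of the round pocket in the pine stand. The stand is a fixed square block 120 x 120 mm and 40 mm tall; the pocket is 66 mm wide and 28 mm deep, open at the top, so this point lies 12 mm above the worktop. z up.
- tube_center (a point): Centre (half-way up, on the axis) of the grey PVC tube mold, 95 mm tall in all: tube 54 mm outside, 48 mm inside diameter, open at the top; its foot is a darker end cap 62 mm in diameter, 30 mm tall, flat below. Set cream soap fills it to 20 mm below the rim. About 280 g. It starts upright and loose on the worktop; z points to the open end.
- mat: Square teal mat, 110 x 110 mm and 3 mm thick, fixed on the worktop, on which the nested lids wait. Origin at the centre of its underside.
- inner_knob (a point): Point on the axis of the inner lid's steel knob, half-way up the part that stands out of the outer lid's neck. The knob is a plain upright round bar 18 mm in diameter; its top is 19 mm above this point. Nested, 37 mm of it stands out of the neck: fingers that take the knob must stay above the neck's top edge, 18 mm below this point. z up along the knob.
- outer_neck (a point): Point on the axis of the outer lid's white neck, half-way up it. The neck is a round collar 40 mm outside, 28 mm inside diameter, 24 mm tall (12 mm above to 12 mm below this point), standing on the lid's flat blue top. The inner lid's knob passes loosely up through it, so fingers that take the neck have the knob standing up between them. z up.
- inner: Inner lid, 180 g: origin at the centre of its underside, 66 mm below the knob point. From below: white plug 44 mm in diameter, tapered to 39 mm, 14 mm tall, which goes into the tube's mouth; steel flange 60 mm in diameter, 5 mm thick, which rests on the tube's rim; knob. Nothing fastens the lids: lifted by the knob it carries the outer lid on its flange.
- outer: Outer lid, 90 g: origin at the centre of its lower edge, 36 mm below the neck point. Blue skirt 20 mm tall, 70 mm outside and 63 mm inside diameter, that fits loosely over the flange and the tube; flat top 70 mm in diameter, 4 mm thick; white neck. Lifted by the neck it comes away alone.
- tube: The whole tube mold; origin at the centre of its underside, 47.5 mm below its centre point.
- trays: Bystander: stack of three teal silicone cavity trays, 150 x 210 x 60 mm. Origin at the centre of the underside.
- dividers: Bystander: clear acrylic divider set, 90 x 190 x 50 mm. Origin at the centre of the underside.
- jug: Bystander: stainless jug, 100 mm in diameter, 125 mm tall, handle to its +y. Origin at the centre of the underside.
- fragrance: Bystander: amber bottle, 48 mm in diameter, 110 mm tall. Origin at the centre of the underside.
- soap_a: Bystander: cream soap bar, 80 x 55 x 26 mm. Origin at the centre of the underside.
- soap_b: Bystander: mauve soap bar, 80 x 55 x 26 mm. Origin at the centre of the underside.
- spatula: Bystander: teal-handled spatula lying flat.

How it is judged (in metres and radians):
On the way, in this order (a step that is already met when the one before it is completed fails the run):
1. the tube mold stands upright, fully down in the stand's pocket, let go (horizontal distance between tube_center and pocket below 0.006 m and z of tube_center in the frame of pocket below 0.0505 m and angle between tube_center's own z axis and vertical below 0.06 rad and contact force between the fingers and tube below 0.2 N), for 0.2 s.
2. the nested lids are on the tube together: inner lid seated on the rim, outer lid resting on it, knob let go (horizontal distance between tube_center and pocket below 0.006 m and z of tube_center in the frame of pocket below 0.0505 m and angle between tube_center's own z axis and vertical below 0.06 rad and horizontal distance between inner_knob and tube_center below 0.008 m and z of inner_knob in the frame of tube_center between 0.0955 and 0.1025 m and angle between inner_knob's own z axis and vertical below 0.08 rad and z of outer_neck in the frame of inner_knob below -0.027 m and horizontal distance between outer_neck and inner_knob below 0.006 m and contact force between the fingers and inner below 0.2 N), for 0.2 s.
At the end, for the whole second after the job is handed in: Tube upright in the pocket (6 mm sideways, 3 mm in height); inner lid seated on its rim (3 mm in height, 8 mm at the knob, 0.08 rad), untouched by fingers and outer lid; fingers hold the outer lid still, level within 0.2 rad, its lower edge 15 mm or more above the knob's top (horizontal distance between tube_center and pocket below 0.006 m and z of tube_center in the frame of pocket below 0.0505 m and angle between tube_center's own z axis and vertical below 0.06 rad and horizontal distance between inner_knob and tube_center below 0.008 m and z of inner_knob in the frame of tube_center between 0.0955 and 0.1025 m and angle between inner_knob's own z axis and vertical below 0.08 rad and contact force between the fingers and outer above 1 N and contact force between each of the fingers, outer and inner below 0.1 N and contact force between outer and tube below 0.1 N and z of outer_neck in the frame of inner_knob above 0.07 m and angle between outer_neck's own z axis and vertical below 0.2 rad and linear speed of outer below 0.03 m/s and linear speed of inner below 0.02 m/s); the arm keeps its last pose, push and grip.
It fails at once if the inner lid is pulled up out of its seat (more than 4 mm) or tipped (more than 0.12 rad) by fingers that hold the outer lid (contact force between the fingers and outer above 1 N and contact force between the fingers and inner below 0.5 N and horizontal distance between inner and tube_center below 0.02 m and horizontal distance between tube_center and pocket below 0.006 m and (z of inner_knob in the frame of tube_center above 0.1035 m or angle between inner_knob's own z axis and vertical above 0.12 rad)).
It fails at once if the tube mold or a lid is dropped or thrown (faster than 0.45 m/s with no finger on it) ((linear speed of tube above 0.45 m/s and contact force between the fingers and tube below 0.05 N) or (linear speed of inner above 0.45 m/s and contact force between the fingers and inner below 0.05 N) or (linear speed of outer above 0.45 m/s and contact force between the fingers and outer below 0.05 N and contact force between outer and inner below 0.05 N)).
It fails at once if a bystander is pushed out of place (more than 20 mm) (distance of any of trays, dividers, jug, fragrance, soap_a, soap_b, spatula from where it was at the start of the episode above 0.02 m).
It also fails if it takes over 69 s, if anything falls off the work surface, if the arm or the gripper's body presses on something with over 40 N, if the wrist force passes 120 N, or if a joint passes its speed limit or range.

ROBOT

A 7-joint arm with a two-finger parallel gripper is mounted at the origin on the work surface. World frame = base frame: x ahead of the robot, y to its left, z up, the work surface at z = 0. Lengths are in mm, angles in rad, forces in N, time in s.
With the tool pointing down it reaches from about 425 to 1025 mm from the base axis. Payload 3.6 kg.
Tool frame: the origin (TCP) lies at the centre of the arm's flange, where the gripper is bolted on; the fingertips stand 173 mm ahead of it and the grasp point (between the pads) lies 155 mm ahead of it; z points along the fingers, y is the line along which they close (so a half turn about z gives the same grasp; the last joint's range is limited). The gripper opens to 85 mm and grips with 20 to 120 N. Pads are 22 mm wide; open, the fingers measure 114 mm over their backs; the gripper's body (76 mm by 85 mm) begins 54 mm behind the grasp point. The pads swing forward as they close: fully open they stand 13 mm farther back than shut.
Start: joints at [-0.093, 0.591, 0.048, 1.609, -0.033, 0.943, -0.034], TCP at [725.003, 0.008, 404.702] pointing down, gripper open.
Joint ranges: [-2.69, 2.69], [-0.47, 2.24], [-1.27, 1.36], [0.19, 2.51], [-1.53, 4.68], [0.08, 2.07], [-3.09, 3.09]. Speed limits (rad/s): [2.57, 2.57, 3.14, 3.14, 3.14, 3.14, 3.14].

INTERFACE

Orientations are given as [roll, pitch, yaw] about the fixed x, y, z axes, in that order (R = Rz(yaw) Ry(pitch) Rx(roll)).
In Python, from bench import sense, read_camera, job_done, masks_of gives the robot as it stands.
- The arm moves only by the shell command python3 -m handwheel 'ROWS' [FORCE]. ROWS is JSON, a list of rows, each an object with "twist": the turn, a rotation vector about the tool's x, y, z each as a share of 90 degrees, from -1 to 1, a list of three; "offset": the shift along the tool's x, y, z each as a share of 500 mm, from -1 to 1, a list of three; "claw": the gripper's target within -1 to 1 (fully open at 1, half-way at 0, shut at -1). A call has 1 to 10 rows; each row is the pose to reach, as a shift and turn from the pose commanded when the call began, along the tool's axes at that moment; what a row does not reach only later rows make up. A row lasts 1/8 s, in which the tool goes at most 62.5 mm and 10.7 degrees, less where a joint would pass 70% of its speed; a pose out of reach is approached as far as the arm can. A call with a number of a shift or a turn outside -1 to 1 is refused whole. A call with a gripper value outside its range is refused whole. The fingers move at their own pace and stop on an object; FORCE is the grip in N (left out, the last holds). Time passes only in rows, so rows that repeat a pose let the fingers close. It gives the time, the measured TCP pose, the force, the opening and the grip force at its end, in the units of the state.
- sense(): the state, without advancing time (a new reading comes with each control period).
- read_camera(name): name is "scene" or "side" or "wrist"; returns a dict with "color" (384x512x3 uint8, red, green, blue), "camera_matrix" (3x3 intrinsics, pixels), "position" and "rotation" of the camera in the world. Camera axes: x right, y up, looking along -z (the intrinsics and any distortion apply to the point x, -y, -z); pixel columns grow to the right and rows downward; lengths in mm; the calibration is good to about 2 mm. A picture is of the moment at which its call begins. There is no depth.
- job_done(): hands the job in; it is judged then, once.
Trained networks look in the newest picture that a camera, given by its name, has taken for a name from the list of things; names that differ only in an ending like _2 or _b are one class to them, and where a whole thing is asked for, a point or a joint stands for the part that bears it (a point fixed in the world has none). Each returns a list of dicts, best first, with "conf" (0 to 1); they miss things now and then, are a little off and sometimes report something else, mostly with a low value. They report only what shows in the picture. A call takes as long as a camera call.
- masks_of(camera, name): "mask" (384x512 bool, what is visible of it) and "box" ([centre column, centre row, width, height] in pixels, round what is visible of it).
The state is a dict: "time": time; "joint_positions": joint angles; "qd": joint speeds; "joint_torque": joint torques, N m; "ee_pos": TCP position; "orientation": TCP orientation; "contact_force": force on the tool from outside, world axes, zero at the start; "wrist_torque": the same for the moment, N m; "finger_gap": finger opening in mm; "finger_force": force on a finger pad.
Only numpy, scipy, OpenCV 4.12 (cv2) and the standard library are available. Lean on these libraries where they do the work, as an engineer would, in place of code of your own. Each camera call takes 0.05 s, during which the arm holds its last target. There are 200 camera calls.

## Working session

There is one attempt and no reset: what is moved stays moved. The work goes in short steps, Python scripts to look and compute and a shell command to move; the robot and the scene stay as the last step left them, time stands still between calls to the robot, and variables do not carry over. Pictures are saved under pics/ and viewed, at most 13 in all, crops included, and the job is handed in when it is done.

```bash
mkdir -p pics
cat > h.py <<'E'
import numpy as np, cv2
from bench import sense, read_camera, masks_of
def ray(c,u,v):
    K=c["camera_matrix"];R=np.array(c["rotation"])
    d=np.linalg.inv(np.array(K))@[u,v,1]; d=R@np.array([d[0],-d[1],-d[2]])
    return np.array(c["position"],float),d/np.linalg.norm(d)
def atz(c,u,v,z):
    p,d=ray(c,u,v); return p+d*(z-p[2])/d[2]
def tri(rs):
    A=sum(np.eye(3)-np.outer(d,d) for p,d in rs);b=sum((np.eye(3)-np.outer(d,d))@p for p,d in rs)
    return np.linalg.solve(A,b)
def proj(c,P):
    q=np.array(c["rotation"]).T@(np.array(P,float)-c["position"]); q=np.array(c["camera_matrix"])@[q[0],-q[1],-q[2]]
    return q[:2]/q[2]
E
python3 - <<'E'
from h import *
s=sense();print(s["time"],s["ee_pos"],s["orientation"],s["finger_gap"])
for n in ["scene","side","wrist"]:
    c=read_camera(n);cv2.imwrite(f"pics/{n}0.png",c["color"][:,:,::-1])
    print(n,np.round(c["position"]),np.round(np.array(c["rotation"])[:,2],2),np.round(c["camera_matrix"][0],0), [k for k in c])
    for o in ["pocket","tube","mat","inner","outer","inner_knob","outer_neck","tube_center"]:
        for m in masks_of(n,o)[:2]:
            print(" ",o,round(m["conf"],2),np.round(m["box"],1), [np.round(atz(c,m["box"][0],m["box"][1],z)[:2]) for z in (0,40)])
E
```

```text
0.0 [7.24562479e+02 4.35234617e-02 4.03561481e+02] [-3.13939271e+00  8.57067833e-05  1.57089350e+00] 85.33768696157946Traceback (most recent call last):
  File "<stdin>", line 5, in <module>
IndexError: too many indices for array: array is 1-dimensional, but 2 were indexed
```

```bash
python3 -c "
import cv2,numpy as np
a=[cv2.imread(f'pics/{n}0.png') for n in ('scene','side')]
cv2.imwrite('pics/both.png',cv2.resize(np.vstack(a),None,fx=.78,fy=.78))"
```

```text
[ WARN:0@0.016] global loadsave.cpp:275 findDecoder imread_('pics/side0.png'): can't open/read file: check file path/integrity
Traceback (most recent call last):
ValueError: all the input arrays must have same number of dimensions, but the array at index 0 has 3 dimension(s) and the array at index 1 has 2 dimension(s)
```

```bash
cat >> h.py <<'E'
from scipy.spatial.transform import Rotation as Ro
_rc=read_camera
def read_camera(n):
    c=_rc(n); r=np.array(c["rotation"],float)
    c["raw"]=r
    if r.shape==(3,): c["rotation"]=Ro.from_euler('xyz',r).as_matrix()
    elif r.shape==(4,): c["rotation"]=Ro.from_quat(r).as_matrix()
    return c
E
python3 - <<'E'
from h import *
for n in ["scene","side","wrist"]:
    c=read_camera(n);cv2.imwrite(f"pics/{n}0.png",c["color"][:,:,::-1])
    print(n,np.round(c["position"]),c["raw"],np.round(np.array(c["rotation"])[:,2],2),np.round(c["camera_matrix"][0],0), [k for k in c])
    for o in ["pocket","tube","mat","inner","outer","inner_knob","outer_neck","tube_center"]:
        try:
          for m in masks_of(n,o)[:2]:
            print(" ",o,round(m["conf"],2),np.round(m["box"],1), [np.round(atz(c,m["box"][0],m["box"][1],z)[:2]) for z in (0,40)])
        except Exception as e: print(o,e)
a=[cv2.imread(f'pics/{n}0.png') for n in ('scene','side')]
cv2.imwrite('pics/both.png',cv2.resize(np.vstack(a),None,fx=.78,fy=.78))
E
```

```text
scene [1122. -911.  765.] [ 1.02127343 -0.01529221  0.56457441] [ 0.45 -0.72  0.52] [407.   0. 254.] ['color', 'camera_matrix', 'position', 'rotation', 'raw']
  pocket 0.9 [186.2 247.   55.   36.7] [array([ 475., -235.]), array([ 509., -270.])]
  tube 0.91 [264.6 213.6  11.4  39.6] [array([578.,  35.]), array([606., -14.])]
  mat 0.75 [287.1 191.8  38.4  20.6] [array([575., 195.]), array([603., 138.])]
  inner 0.47 [286.6 171.2   6.5  13.9] [array([501., 328.]), array([534., 263.])]
  outer 0.59 [285.9 184.   19.2  20.2] [array([545., 241.]), array([575., 181.])]
  outer_neck 0.55 [285.6 183.4  22.3  14.7] [array([542., 244.]), array([573., 184.])]
  tube_center 0.85 [262.1 211.4  21.9  34.3] [array([564.,  42.]), array([593.,  -8.])]
side [174. 697. 993.] [ 7.01774422e-01  1.04687117e-03 -2.65329032e+00] [-0.3   0.57  0.76] [353.   0. 261.] ['color', 'camera_matrix', 'position', 'rotation', 'raw']
  pocket 0.74 [303.1 160.   27.4  28.2] [array([ 496., -261.]), array([ 483., -222.])]
  tube 0.9 [248.8 186.4  17.1  31.7] [array([618., -39.]), array([600.,  -9.])]
  mat 0.76 [226.6 249
[... 465 characters left out ...]
556., 219.])]
  outer_neck 0.81 [228.4 248.7  24.1  20.9] [array([546., 224.]), array([531., 243.])]
  outer_neck 0.56 [303.6 161.4  31.6  31.9] [array([ 491., -255.]), array([ 478., -216.])]
  tube_center 0.79 [249.4 186.4  21.   34.1] [array([616., -40.]), array([599., -10.])]
wrist [725.  85. 374.] [-3.35128740e-01  4.80800670e-04 -2.71424439e-04] [0.   0.33 0.94] [313.   0. 260.] ['color', 'camera_matrix', 'position', 'rotation', 'raw']
  pocket 0.93 [ 88.7 299.5 135.3  65.4] [array([ 476., -222.]), array([ 503., -189.])]
  tube 0.58 [142.  170.1  83.2  76.4] [array([578., -26.]), array([593., -14.])]
  tube_center 0.81 [144.3 174.1  83.8  79.9] [array([580., -32.]), array([595., -19.])]
```

View pics/both.png

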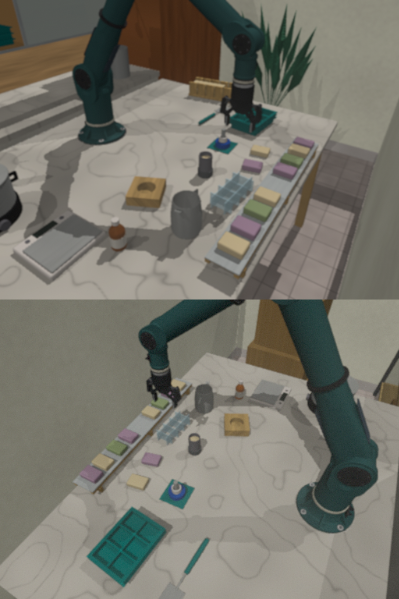

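```bash
python3 -m handwheel '[{"twist":[0,0,0],"offset":[-0.02,-0.25,0.1],"claw":1},{"twist":[0,0,0],"offset":[-0.02,-0.25,0.1],"claw":1},{"twist":[0,0,0],"offset":[-0.02,-0.25,0.1],"claw":1},{"twist":[0,0,0],"offset":[-0.02,-0.25,0.1],"claw":1}]'
python3 - <<'E'
from h import *
c=read_camera("wrist");cv2.imwrite("pics/w1.png",c["color"][:,:,::-1])
s=sense();print(s["time"],s["ee_pos"],s["orientation"],c["position"])
for o in ["pocket","tube","mat","inner","outer","soap_a","dividers"]:
  for m in masks_of("wrist",o)[:2]: print(o,round(m["conf"],2),np.round(m["box"],1),atz(c,*m["box"][:2],47))
E
```

```text
time: 1.9
ee_pos: [599.8, -10.1, 354.9]
orientation: [3.141, -0.0, 1.571]
contact_force: [1.1, 0.2, 0.4]
finger_gap: 85.7
finger_force: 0.0
1.95 [601.33595047  -9.85942953 355.58080162] [ 3.13846644e+00 -2.06590290e-04  1.57091573e+00] [599.85204307  75.30714217 323.7731804 ]
pocket 0.67 [196.6 325.9  82.1  85.5] [ 529.06232462 -188.34585141   47.        ]
tube 0.72 [259.7 176.4  69.6  92. ] [599.46496583 -13.56319941  47.        ]
soap_a 0.83 [425.1  25.9 104.1  48.9] [731.39449385 112.34176318  47.        ]
```

View pics/w1.png

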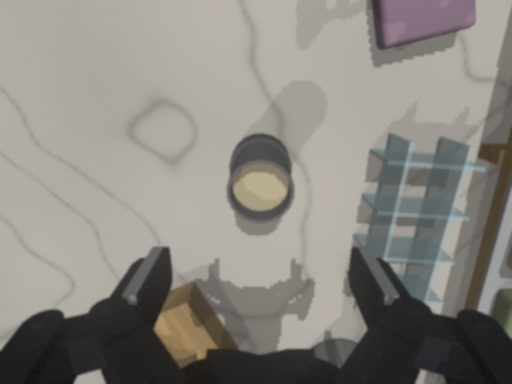

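```bash
cat >> h.py <<'E'
from scipy.optimize import minimize
T=np.linspace(0,2*np.pi,40)
TUBE=[(31,0),(31,30),(27,30),(27,95)]
def sil(c,x,y,z0,prof):
    pts=[proj(c,[x+r*np.cos(t),y+r*np.sin(t),z0+z]) for r,z in prof for t in T]
    m=np.zeros((384*4,512*4),np.uint8)
    for (r0,a),(r1,b) in zip(prof[:-1],prof[1:]):
        p=[proj(c,[x+r*np.cos(t),y+r*np.sin(t),z0+z]) for r,z in((r0,a),(r1,b)) for t in T]
        cv2.fillConvexPoly(m,cv2.convexHull(np.int32(np.round(np.array(p)*4+1.5))),1)
    return m>0
def fit(cams,x,y,z0,prof):
    cams=[(c,cv2.resize(m.astype(np.uint8),None,fx=4,fy=4)>0) for c,m in cams]
    def cost(q):
        return sum(1-(s&m).sum()/max((s|m).sum(),1) for c,m in cams for s in [sil(c,q[0],q[1],z0,prof)])
    r=minimize(cost,[x,y],method="Nelder-Mead",options=dict(initial_simplex=[[x,y],[x+8,y],[x,y+8]],xatol=.1,fatol=1e-4))
    return np.round(r.x,1),round(r.fun/len(cams),3)
E
python3 - <<'E'
from h import *
L=[]
for n in ("wrist","side","scene"):
    c=read_camera(n); m=masks_of(n,"tube")
    if not m: continue
    print(n,fit([(c,m[0]["mask"])],600,-12,0,TUBE)); L.append((c,m[0]["mask"]))
    if n=="wrist": print(atz(c,260,190,95))
print("all",fit(L,600,-12,0,TUBE))
E
```

```text
wrist (array([600.4, -11.7]), np.float64(0.027))
[601.01626374  -9.12023097  95.        ]
side (array([599.4,  -9.8]), np.float64(0.085))
scene (array([598.4, -12.9]), np.float64(0.049))
all (array([600. , -11.5]), np.float64(0.065))
```

```bash
python3 -m handwheel '[{"twist":[0,0,0],"offset":[-0.46,-0.21,0],"claw":1},{"twist":[0,0,0],"offset":[-0.46,-0.21,0],"claw":1},{"twist":[0,0,0],"offset":[-0.46,-0.21,0],"claw":1},{"twist":[0,0,0],"offset":[-0.46,-0.21,0],"claw":1},{"twist":[0,0,0],"offset":[-0.46,-0.21,0],"claw":1},{"twist":[0,0,0],"offset":[-0.46,-0.21,0],"claw":1},{"twist":[0,0,0],"offset":[-0.46,-0.21,0],"claw":1}]'
python3 - <<'E'
from h import *
c=read_camera("wrist");cv2.imwrite("pics/w2.png",c["color"][:,:,::-1])
s=sense();print(s["time"],s["ee_pos"],s["orientation"],c["position"])
for m in masks_of("wrist","pocket")[:2]:
    print(round(m["conf"],2),np.round(m["box"],1),atz(c,*m["box"][:2],40),atz(c,*m["box"][:2],12))
    k=m["mask"]; cs,_=cv2.findContours(k.astype(np.uint8),0,2); q=max(cs,key=cv2.contourArea)[:,0]
    w=np.array([atz(c,u,v,40)[:2] for u,v in q],np.float32); print(cv2.minAreaRect(w))
E
```

```text
time: 3.48
ee_pos: [496.0, -238.1, 354.7]
orientation: [3.141, -0.001, 1.574]
contact_force: [0.7, 1.2, -0.9]
finger_gap: 85.8
finger_force: 0.0
3.525 [ 496.09700852 -238.04743023  354.69062628] [ 3.14108035e+00 -8.50942156e-04  1.57453884e+00] [ 495.80966374 -152.71235336  323.68557249]
0.93 [251.4 168.2 169.4 166. ] [ 487.95423519 -235.40634255   40.        ] [ 487.17889791 -243.56830749   12.        ]
((490.3336181640625, -241.97320556640625), (121.30563354492188, 123.61856079101562), 26.28217887878418)
```

View pics/w2.png

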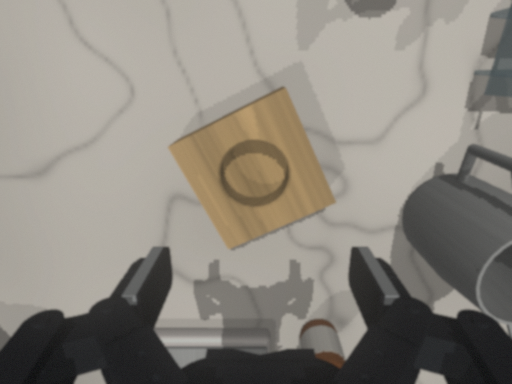

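Run:
```python
from h import *
c=read_camera("wrist");
for q in [(284,87),(335,201),(232,248),(170,147)]: print(atz(c,*q,40)[:2].round(1))
cx,cy=490,-241
W=np.float32([[cx-60,cy-60],[cx+60,cy-60],[cx+60,cy+60],[cx-60,cy+60]])
src=np.float32([proj(c,[x,y,40]) for x,y in W]); dst=np.float32([[0,480],[480,480],[480,0],[0,0]])
g=cv2.warpPerspective(c["color"],cv2.getPerspectiveTransform(src,dst),(480,480))
gr=cv2.GaussianBlur(cv2.cvtColor(g,cv2.COLOR_RGB2GRAY),(0,0),2).astype(float)
# radial search: outermost strong bright->dark transition moving inwards
best=[]
for it in range(1):
  def score(p):
    x,y,r=p; t=np.linspace(0,2*np.pi,180)
    f=lambda rr: cv2.remap(gr.astype(np.float32),np.float32([x+rr*np.cos(t)]),np.float32([y+rr*np.sin(t)]),1)[0]
    return -(np.clip(f(r+6)-f(r-6),0,40)).mean()
  from itertools import product
  b=min(((score((x,y,132)),x,y) for x,y in product(range(200,281,2),range(200,281,2))))
  r=minimize(score,[b[1],b[2],132],method="Nelder-Mead"); print(r.x,r.fun)
x,y,rr=r.x; print("pocket",cx-60+x/4,cy+60-y/4,"r",rr/4)
v=g[:,:,::-1].copy();cv2.circle(v,(int(x),int(y)),int(rr),(0,0,255),1);cv2.imwrite("pics/rect.png",v)
```

```text
[ 516.5 -162.2]
[ 569.5 -268.6]
[ 467.3 -321.4]
[ 412.9 -215.4]
[241.62206158 239.79889637 133.49565958] -32.94293975830078
pocket 490.4055153951245 -240.94972409178396 r 33.3739148946583
```

View pics/rect.png

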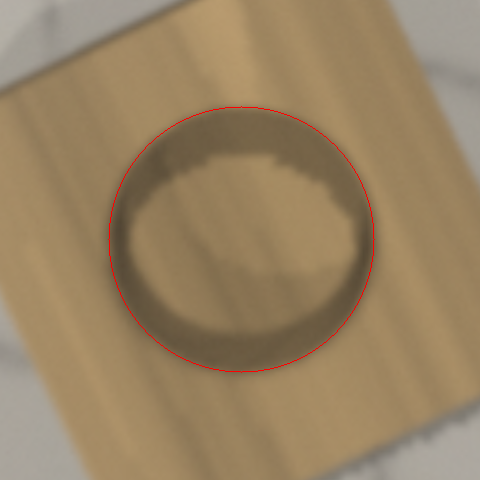

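```bash
python3 -m handwheel '[{"twist":[0,0,0],"offset":[0.457,0.21,0],"claw":1},{"twist":[0,0,0],"offset":[0.457,0.21,0],"claw":1},{"twist":[0,0,0],"offset":[0.457,0.21,0],"claw":1},{"twist":[0,0,0],"offset":[0.457,0.21,0],"claw":1},{"twist":[0,0,0],"offset":[0.457,0.21,0],"claw":1},{"twist":[0,0,0],"offset":[0.457,0.21,0.1],"claw":1},{"twist":[0,0,0],"offset":[0.457,0.21,0.1],"claw":1},{"twist":[0,0,0],"offset":[0.457,0.21,0.1],"claw":1}]'
python3 -c "
from h import *
for i in range(2):
  s=sense();c=read_camera('wrist');print(s['ee_pos'],s['orientation'],c['position'])"
```

```text
time: 4.62
ee_pos: [600.1, -11.9, 305.4]
orientation: [3.141, 0.0, 1.57]
contact_force: [-0.2, 0.4, 0.6]
finger_gap: 85.3
finger_force: 0.0
[600.11433894 -11.89779624 305.40565359] [3.14129466e+00 3.01777890e-04 1.57031020e+00] [600.22474202  73.48053674 274.3157272 ]
[600.47746991 -11.96018971 306.07202405] [3.13955193e+00 1.54769201e-04 1.57011679e+00] [600.63896031  73.42691626 274.96584491]
```

```bash
python3 -m handwheel '[{"twist":[0,0,0],"offset":[0,0,0.05],"claw":1},{"twist":[0,0,0],"offset":[0,0,0.1],"claw":1},{"twist":[0,0,0],"offset":[0,0,0.15],"claw":1},{"twist":[0,0,0],"offset":[0,0,0.15],"claw":1},{"twist":[0,0,0],"offset":[0,0,0.15],"claw":-1},{"twist":[0,0,0],"offset":[0,0,0.15],"claw":-1},{"twist":[0,0,0],"offset":[0,0,0.15],"claw":-1},{"twist":[0,0,0],"offset":[0,0,0.15],"claw":-1},{"twist":[0,0,0],"offset":[0,0,0.15],"claw":-1},{"twist":[0,0,0],"offset":[0,0,0.15],"claw":-1}]' 40
python3 -m handwheel '[{"twist":[0,0,0],"offset":[0,0,0],"claw":-1},{"twist":[0,0,0],"offset":[0,0,-0.03],"claw":-1},{"twist":[0,0,0],"offset":[0,0,-0.08],"claw":-1},{"twist":[0,0,0],"offset":[0,0,-0.16],"claw":-1},{"twist":[0,0,0],"offset":[0,0,-0.16],"claw":-1}]'
```

```text
time: 5.98
ee_pos: [600.5, -11.6, 231.4]
orientation: [3.139, -0.0, 1.571]
contact_force: [-1.4, 0.0, 6.4]
finger_gap: 52.9
finger_force: 41.3
time: 6.6
ee_pos: [601.3, -11.6, 313.3]
orientation: [3.134, -0.0, 1.571]
contact_force: [0.2, -0.8, -4.0]
finger_gap: 52.7
finger_force: 43.4
```

```bash
python3 -m handwheel '[{"twist":[0,0,0],"offset":[-0.06,-0.03,0],"claw":-1},{"twist":[0,0,0],"offset":[-0.14,-0.07,0],"claw":-1},{"twist":[0,0,0],"offset":[-0.22,-0.11,0],"claw":-1},{"twist":[0,0,0],"offset":[-0.3,-0.15,0],"claw":-1},{"twist":[0,0,0],"offset":[-0.38,-0.18,0],"claw":-1},{"twist":[0,0,0],"offset":[-0.44,-0.21,0],"claw":-1},{"twist":[0,0,0],"offset":[-0.459,-0.22,0],"claw":-1},{"twist":[0,0,0],"offset":[-0.459,-0.22,0],"claw":-1},{"twist":[0,0,0],"offset":[-0.459,-0.22,0],"claw":-1},{"twist":[0,0,0],"offset":[-0.459,-0.22,0],"claw":-1}]'
python3 - <<'E'
from h import *
c=read_camera("wrist");cv2.imwrite("pics/w3.png",c["color"][:,:,::-1])
s=sense();print(s["time"],s["ee_pos"],s["orientation"],c["position"])
for n in ("wrist","side","scene"):
  c=read_camera(n)
  for o in ("tube","pocket"):
    for m in masks_of(n,o)[:1]: print(n,o,m["conf"],m["box"])
    if o=="tube" and m: print(fit([(c,m["mask"])],490,-241,81,TUBE))
E
```

```text
time: 7.85
ee_pos: [490.8, -239.4, 309.6]
orientation: [3.141, -0.001, 1.574]
contact_force: [-0.8, -0.5, -3.8]
finger_gap: 53.3
finger_force: 43.3
7.9 [ 490.70216158 -239.67588009  309.6696348 ] [ 3.14134419e+00 -5.51880908e-04  1.57330088e+00] [ 490.64703458 -154.00924436  278.60877443]
wrist tube 0.67 [261.6, 255.7, 130.3, 181.8]
(array([ 490.7, -237.9]), np.float64(0.073))
wrist pocket 0.83 [257.1, 164.8, 193.8, 150.6]
side tube 0.66 [306.6, 141.5, 21.5, 33.2]
(array([ 490.1, -237.8]), np.float64(0.102))
side pocket 0.87 [304.2, 161.8, 31.5, 32.9]
scene tube 0.89 [187.2, 216.9, 15.0, 39.7]
(array([ 487.6, -243.9]), np.float64(0.223))
scene pocket 0.97 [186.4, 249.2, 55.2, 38.8]
```

View pics/w3.png

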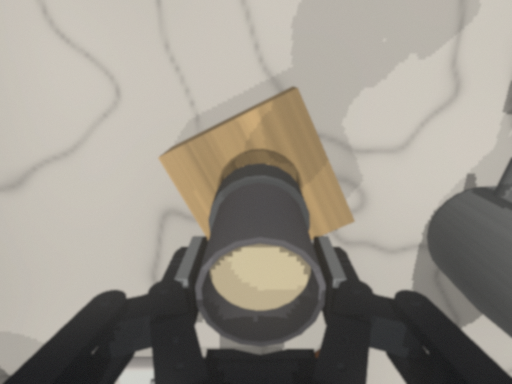

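```bash
python3 -m handwheel '[{"twist":[0,0,0],"offset":[-0.003,0,0.02],"claw":-1},{"twist":[0,0,0],"offset":[-0.003,0,0.04],"claw":-1},{"twist":[0,0,0],"offset":[-0.003,0,0.06],"claw":-1},{"twist":[0,0,0],"offset":[-0.003,0,0.06],"claw":-1}]'
python3 - <<'E'
from h import *
s=sense();print(s["time"],s["ee_pos"],s["orientation"])
z=s["ee_pos"][2]-230.7
c=read_camera("wrist");cv2.imwrite("pics/w4.png",c["color"][:,:,::-1])
s=sense();print(s["time"],s["ee_pos"],s["orientation"],c["position"])
m=masks_of("wrist","tube")[0]; print(fit([(c,m["mask"])],490,-241,z,TUBE))
g=cv2.resize(c["color"],None,fx=2,fy=2)[:,:,::-1].copy()
S=sil(c,490.4,-241,z,TUBE).astype(np.uint8); S=cv2.resize(S,(1024,768))
for M,col in ((S,(0,0,255)),(cv2.resize(m["mask"].astype(np.uint8),(1024,768)),(0,255,0))):
  cs,_=cv2.findContours(M,0,2);cv2.drawContours(g,cs,-1,col,1)
P=np.int32([proj(c,[490.4+33*np.cos(t),-241+33*np.sin(t),40])*2 for t in T]);cv2.polylines(g,[P],True,(255,0,0),1)
cv2.imwrite("pics/w4o.png",g[150:750,120:900])
E
```

```text
time: 8.85
ee_pos: [489.6, -242.3, 278.4]
orientation: [-3.139, -0.001, 1.571]
contact_force: [-0.6, 0.3, -3.1]
finger_gap: 52.6
finger_force: 43.2
8.85 [ 489.55572499 -242.272558    278.41750547] [-3.13904897e+00 -1.07791162e-03  1.57087643e+00]
8.9 [ 489.82916381 -242.38654855  278.98908652] [-3.14020528e+00 -5.83870492e-04  1.57086692e+00] [ 489.51023324 -156.85368668  247.41823543]
(array([ 489. , -241.2]), np.float64(0.036))
```

View pics/w4o.png

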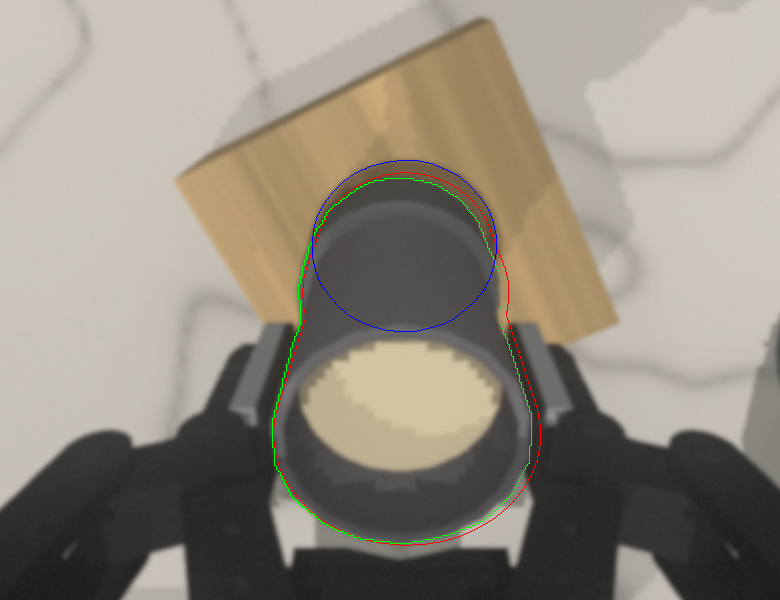

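```bash
python3 -m handwheel '[{"twist":[0,0,0],"offset":[0.0005,0.0028,0],"claw":-1},{"twist":[0,0,0],"offset":[0.0005,0.0028,0],"claw":-1},{"twist":[0,0,0],"offset":[0.0005,0.0028,0.015],"claw":-1},{"twist":[0,0,0],"offset":[0.0005,0.0028,0.03],"claw":-1},{"twist":[0,0,0],"offset":[0.0005,0.0028,0.04],"claw":-1},{"twist":[0,0,0],"offset":[0.0005,0.0028,0.05],"claw":-1},{"twist":[0,0,0],"offset":[0.0005,0.0028,0.058],"claw":-1},{"twist":[0,0,0],"offset":[0.0005,0.0028,0.058],"claw":-1}]'
```

```text
time: 9.95
ee_pos: [491.3, -242.2, 250.3]
orientation: [-3.141, -0.0, 1.571]
contact_force: [-0.0, 0.3, -3.2]
finger_gap: 52.6
finger_force: 43.3
```

```bash
python3 -m handwheel '[{"twist":[0,0,0],"offset":[0,0,0.006],"claw":-1},{"twist":[0,0,0],"offset":[0,0,0.01],"claw":-1},{"twist":[0,0,0],"offset":[0,0,0.014],"claw":-1},{"twist":[0,0,0],"offset":[0,0,0.016],"claw":-1},{"twist":[0,0,0],"offset":[0,0,0.016],"claw":-1}]'
```

```text
time: 10.58
ee_pos: [491.4, -242.3, 243.5]
orientation: [3.141, 0.0, 1.571]
contact_force: [-2.9, 1.1, 5.1]
finger_gap: 53.1
finger_force: 43.8
```

```bash
python3 -m handwheel '[{"twist":[0,0,0],"offset":[0,0,0],"claw":0.6},{"twist":[0,0,0],"offset":[0,0,0],"claw":1},{"twist":[0,0,0],"offset":[0,0,0],"claw":1},{"twist":[0,0,0],"offset":[0,0,0],"claw":1},{"twist":[0,0,0],"offset":[0,0,-0.1],"claw":1},{"twist":[0,0,0],"offset":[0,0,-0.2],"claw":1},{"twist":[0,0,0],"offset":[0,0,-0.23],"claw":1},{"twist":[0,0,0],"offset":[0,0,-0.23],"claw":1}]'
python3 - <<'E'
from h import *
for n in ("wrist","side","scene"):
  c=read_camera(n); m=masks_of(n,"tube")[0]
  print(n,m["conf"],fit([(c,m["mask"])],490,-241,12,[(31,28),(27,30),(27,95)]))
  print(fit([(c,m["mask"])],490,-241,20,[(31,20),(27,22),(27,95)]))
print(sense()["ee_pos"],sense()["time"])
E
```

```text
time: 11.58
ee_pos: [491.5, -242.3, 358.4]
orientation: [3.14, 0.001, 1.571]
contact_force: [-0.4, -0.4, -0.7]
finger_gap: 85.2
finger_force: 0.0
wrist 0.74 (array([ 490.8, -241. ]), np.float64(0.024))
(array([ 491.1, -238. ]), np.float64(0.069))
side 0.71 (array([ 490. , -239.1]), np.float64(0.074))
(array([ 488. , -234.7]), np.float64(0.067))
scene 0.64 (array([ 490.9, -246.9]), np.float64(0.048))
(array([ 493. , -248.7]), np.float64(0.107))
[ 491.02393086 -242.05827678  356.24696956] 11.875
```

```bash
python3 -m handwheel '[{"twist":[0,0,0],"offset":[0.9,0.144,0],"claw":1},{"twist":[0,0,0],"offset":[0.9,0.144,0],"claw":1},{"twist":[0,0,0],"offset":[0.9,0.144,0],"claw":1},{"twist":[0,0,0],"offset":[0.9,0.144,0],"claw":1},{"twist":[0,0,0],"offset":[0.9,0.144,0],"claw":1},{"twist":[0,0,0],"offset":[0.9,0.144,0],"claw":1},{"twist":[0,0,0],"offset":[0.9,0.144,0],"claw":1},{"twist":[0,0,0],"offset":[0.9,0.144,0],"claw":1},{"twist":[0,0,0],"offset":[0.9,0.144,0],"claw":1},{"twist":[0,0,0],"offset":[0.9,0.144,0],"claw":1}]'
python3 - <<'E'
from h import *
LID=[(35,0),(35,24),(20,24),(20,48),(9,48),(9,85)]
KN=[(9,48),(9,85)]
c=read_camera("wrist");cv2.imwrite("pics/w5.png",c["color"][:,:,::-1])
s=sense();print(s["time"],s["ee_pos"],s["orientation"],c["position"])
u=np.zeros((384,512),bool)
for o in ("mat","inner","outer"):
  for m in masks_of("wrist",o)[:2]:
    print(o,round(m["conf"],2),np.round(m["box"],1),atz(c,*m["box"][:2],3)[:2])
  if o!="mat": u|=masks_of("wrist",o)[0]["mask"]
  if o=="inner": print(fit([(c,masks_of("wrist",o)[0]["mask"])],563,211,3,KN))
print(fit([(c,u)],563,211,3,LID))
E
```

```text
time: 13.12
ee_pos: [563.3, 205.1, 357.1]
orientation: [-3.14, 0.002, 1.568]
contact_force: [-0.4, -0.4, -0.8]
finger_gap: 85.4
finger_force: 0.0
13.175 [563.4091058  204.81562529 357.23051604] [-3.14035319e+00  2.22754015e-03  1.56699401e+00] [563.57448434 290.40918104 325.76716089]
mat 0.78 [247.4 141.7 112.7 109.7] [549.51996279 224.03284887]
inner 0.68 [247.5 155.7  28.   39.5] [549.37425505 209.00987971]
(array([552.7, 228.4]), np.float64(0.251))
outer 0.59 [250.5 144.7  72.2  70.7] [552.71601601 220.84216387]
(array([551.8, 224.1]), np.float64(0.042))
```

View pics/w5.png

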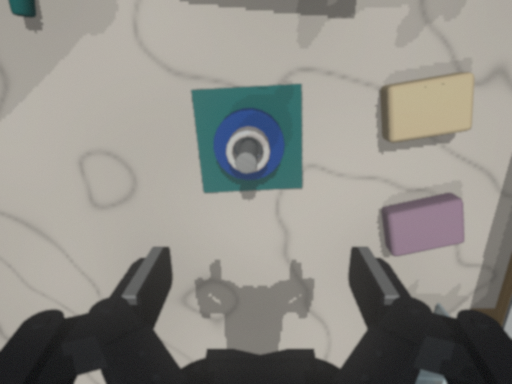

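```bash
python3 -m handwheel '[{"twist":[0,0,0],"offset":[0.034,-0.023,0.04],"claw":1},{"twist":[0,0,0],"offset":[0.034,-0.023,0.1],"claw":1},{"twist":[0,0,0],"offset":[0.034,-0.023,0.12],"claw":1},{"twist":[0,0,0],"offset":[0.034,-0.023,0.12],"claw":1},{"twist":[0,0,0],"offset":[0.034,-0.023,0.12],"claw":1}]'
python3 - <<'E'
from h import *
LID=[(35,0),(35,24),(20,24),(20,48),(9,48),(9,85)]
c=read_camera("wrist");cv2.imwrite("pics/w6.png",c["color"][:,:,::-1])
s=sense();print(s["time"],s["ee_pos"],s["orientation"],c["position"])
u=np.zeros((384,512),bool)
for o in ("inner","outer"):
  for m in masks_of("wrist",o)[:1]:
    print(o,round(m["conf"],2),np.round(m["box"],1)); u|=m["mask"]
print(fit([(c,u)],552,224,3,LID))
E
```

```text
time: 14.1
ee_pos: [552.6, 224.6, 298.6]
orientation: [3.14, -0.001, 1.57]
contact_force: [-0.2, -0.8, -0.4]
finger_gap: 85.5
finger_force: 0.0
14.15 [552.53115593 224.64377171 298.75809967] [ 3.13965698e+00 -7.45988835e-04  1.57018709e+00] [552.7057074  309.99118618 267.58569933]
inner 0.98 [257.5 205.8  26.8  52.9]
outer 0.75 [261.1 181.2  84.7  79.8]
(array([551.8, 224.5]), np.float64(0.046))
```

```bash
python3 -m handwheel '[{"twist":[0,0,0],"offset":[0,-0.0014,0.05],"claw":1},{"twist":[0,0,0],"offset":[0,-0.0014,0.1],"claw":1},{"twist":[0,0,0],"offset":[0,-0.0014,0.137],"claw":0.2},{"twist":[0,0,0],"offset":[0,-0.0014,0.137],"claw":-1},{"twist":[0,0,0],"offset":[0,-0.0014,0.137],"claw":-1},{"twist":[0,0,0],"offset":[0,-0.0014,0.137],"claw":-1},{"twist":[0,0,0],"offset":[0,-0.0014,0.137],"claw":-1},{"twist":[0,0,0],"offset":[0,-0.0014,0.137],"claw":-1},{"twist":[0,0,0],"offset":[0,-0.0014,0.137],"claw":-1},{"twist":[0,0,0],"offset":[0,-0.0014,0.137],"claw":-1}]' 60
python3 -m handwheel '[{"twist":[0,0,0],"offset":[0,0,0],"claw":-1},{"twist":[0,0,0],"offset":[0,0,-0.01],"claw":-1},{"twist":[0,0,0],"offset":[0,0,-0.04],"claw":-1},{"twist":[0,0,0],"offset":[0,0,-0.09],"claw":-1},{"twist":[0,0,0],"offset":[0,0,-0.16],"claw":-1},{"twist":[0,0,0],"offset":[0,0,-0.23],"claw":-1},{"twist":[0,0,0],"offset":[0,0,-0.26],"claw":-1},{"twist":[0,0,0],"offset":[0,0,-0.26],"claw":-1}]'
python3 - <<'E'
from h import *
c=read_camera("wrist");cv2.imwrite("pics/w7.png",c["color"][:,:,::-1])
for o in ("inner","outer"):
  for m in masks_of("wrist",o)[:1]: print(o,round(m["conf"],2),np.round(m["box"],1))
E
```

```text
time: 15.5
ee_pos: [551.6, 225.0, 230.3]
orientation: [3.14, -0.001, 1.571]
contact_force: [-1.7, 0.3, 5.6]
finger_gap: 16.5
finger_force: 58.5
time: 16.5
ee_pos: [551.3, 224.7, 360.2]
orientation: [3.14, -0.001, 1.571]
contact_force: [-0.4, 0.1, -2.9]
finger_gap: 16.1
finger_force: 58.8
inner 0.73 [259.2 262.7  37.1  87.4]
outer 0.79 [263.  203.2 110.3  87.7]
```

View pics/w7.png

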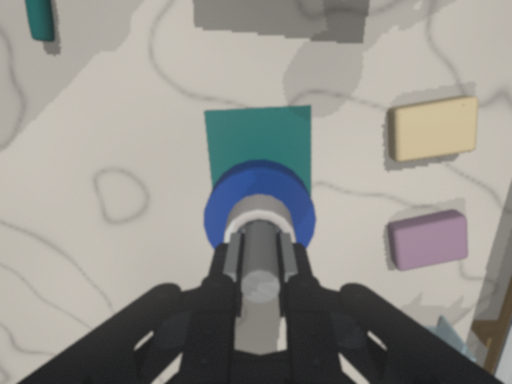

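```bash
python3 -m handwheel '[{"twist":[0,0,0],"offset":[-0.04,-0.005,0],"claw":-1},{"twist":[0,0,0],"offset":[-0.12,-0.015,0],"claw":-1},{"twist":[0,0,0],"offset":[-0.22,-0.028,0],"claw":-1},{"twist":[0,0,0],"offset":[-0.32,-0.041,0],"claw":-1},{"twist":[0,0,0],"offset":[-0.42,-0.054,0],"claw":-1},{"twist":[0,0,0],"offset":[-0.52,-0.067,0],"claw":-1},{"twist":[0,0,0],"offset":[-0.62,-0.08,0],"claw":-1},{"twist":[0,0,0],"offset":[-0.7,-0.09,0],"claw":-1},{"twist":[0,0,0],"offset":[-0.75,-0.097,0],"claw":-1},{"twist":[0,0,0],"offset":[-0.75,-0.097,0],"claw":-1}]'
python3 -m handwheel '[{"twist":[0,0,0],"offset":[-0.06,-0.008,0],"claw":-1},{"twist":[0,0,0],"offset":[-0.12,-0.016,0],"claw":-1},{"twist":[0,0,0],"offset":[-0.16,-0.021,0],"claw":-1},{"twist":[0,0,0],"offset":[-0.182,-0.024,0],"claw":-1},{"twist":[0,0,0],"offset":[-0.182,-0.024,0],"claw":-1},{"twist":[0,0,0],"offset":[-0.182,-0.024,0],"claw":-1}]'
python3 - <<'E'
from h import *
c=read_camera("wrist");cv2.imwrite("pics/w8.png",c["color"][:,:,::-1])
s=sense();print(s["time"],s["ee_pos"],s["orientation"],c["position"])
z=s["ee_pos"][2]-230.3+3
g=cv2.resize(c["color"],None,fx=2,fy=2)[:,:,::-1].copy()
def circ(x,y,zz,r,col):
  P=np.int32([proj(c,[x+r*np.cos(t),y+r*np.sin(t),zz])*2 for t in T]);cv2.polylines(g,[P],True,col,1)
circ(490.8,-241,107,27,(0,0,255)); circ(490.8,-241,z+23,35,(0,255,255)); circ(490.8,-241,z-1,35,(0,255,255)); circ(490.8,-241,z+85,9,(0,255,0))
circ(490.4,-241,40,33,(255,0,0))
cv2.imwrite("pics/w8o.png",g[150:750,120:900])
E
```

```text
time: 17.9
ee_pos: [500.8, -154.0, 358.5]
orientation: [-3.139, 0.001, 1.564]
contact_force: [0.1, 0.3, -2.4]
finger_gap: 16.2
finger_force: 58.6
time: 18.65
ee_pos: [491.0, -240.0, 359.1]
orientation: [-3.141, -0.001, 1.573]
contact_force: [0.2, 0.1, -2.3]
finger_gap: 16.6
finger_force: 58.7
18.7 [ 491.01762201 -239.90992471  359.12257797] [-3.14145058e+00 -9.11142402e-04  1.57284331e+00] [ 490.87744913 -154.55729979  328.08098756]
```

View pics/w8o.png

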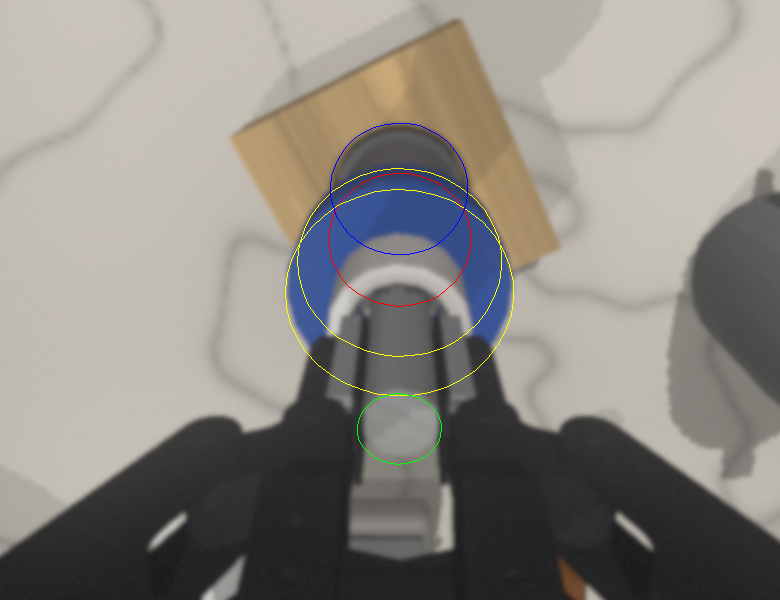

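```bash
python3 -m handwheel '[{"twist":[0,0,0],"offset":[0,0,0],"claw":-1},{"twist":[0,0,0],"offset":[0,0,0.012],"claw":-1},{"twist":[0,0,0],"offset":[0,0,0.024],"claw":-1},{"twist":[0,0,0],"offset":[0,0,0.036],"claw":-1},{"twist":[0,0,0],"offset":[0,0,0.048],"claw":-1},{"twist":[0,0,0],"offset":[0,0,0.06],"claw":-1},{"twist":[0,0,0],"offset":[0,0,0.068],"claw":-1},{"twist":[0,0,0],"offset":[0,0,0.068],"claw":-1}]'
```

```text
time: 19.7
ee_pos: [490.6, -241.2, 324.8]
orientation: [-3.141, -0.0, 1.571]
contact_force: [0.3, 0.0, -2.5]
finger_gap: 16.3
finger_force: 58.6
```

```bash
python3 -m handwheel '[{"twist":[0,0,0],"offset":[0,0,0.004],"claw":-1},{"twist":[0,0,0],"offset":[0,0,0.007],"claw":-1},{"twist":[0,0,0],"offset":[0,0,0.009],"claw":-1},{"twist":[0,0,0],"offset":[0,0,0.009],"claw":-1},{"twist":[0,0,0],"offset":[0,0,0.009],"claw":-1}]'
```

```text
time: 20.32
ee_pos: [490.7, -241.3, 320.8]
orientation: [3.141, 0.0, 1.571]
contact_force: [0.3, -0.1, -2.4]
finger_gap: 16.2
finger_force: 58.6
```

```bash
python3 -m handwheel '[{"twist":[0,0,0],"offset":[0,0,0.001],"claw":-1},{"twist":[0,0,0],"offset":[0,0,0.002],"claw":-1},{"twist":[0,0,0],"offset":[0,0,0.002],"claw":-1}]'
```

```text
time: 20.7
ee_pos: [490.8, -241.4, 320.3]
orientation: [3.141, 0.0, 1.571]
contact_force: [-1.6, 0.7, 4.2]
finger_gap: 16.3
finger_force: 59.4
```

```bash
python3 -m handwheel '[{"twist":[0,0,0],"offset":[0,0,0.001],"claw":-1},{"twist":[0,0,0],"offset":[0,0,0.002],"claw":-1},{"twist":[0,0,0],"offset":[0,0,0.002],"claw":-1}]'
```

```text
time: 21.08
ee_pos: [490.9, -241.4, 320.2]
orientation: [3.141, 0.0, 1.571]
contact_force: [-2.0, 1.1, 11.4]
finger_gap: 16.0
finger_force: 60.2
```

```bash
python3 -m handwheel '[{"twist":[0,0,0],"offset":[0,0,0],"claw":-0.3},{"twist":[0,0,0],"offset":[0,0,0],"claw":0.3},{"twist":[0,0,0],"offset":[0,0,0],"claw":1},{"twist":[0,0,0],"offset":[0,0,0],"claw":1},{"twist":[0,0,0],"offset":[0,0,0],"claw":1},{"twist":[0,0,0],"offset":[0,0,0],"claw":1}]'
python3 - <<'E'
from h import *
LID=[(35,0),(35,24),(20,24),(20,48),(9,49),(9,86)]
c=read_camera("wrist");cv2.imwrite("pics/w9.png",c["color"][:,:,::-1])
s=sense();print(s["time"],s["ee_pos"],s["orientation"])
u=np.zeros((384,512),bool)
for o in ("inner","outer"):
  for m in masks_of("wrist",o)[:1]:
    print(o,round(m["conf"],2),np.round(m["box"],1)); u|=m["mask"]
print(fit([(c,u)],491,-241,92,LID))
g=cv2.resize(c["color"],None,fx=2,fy=2)[:,:,::-1].copy()
def circ(x,y,zz,r,col):
  P=np.int32([proj(c,[x+r*np.cos(t),y+r*np.sin(t),zz])*2 for t in T]);cv2.polylines(g,[P],True,col,1)
x,y=490.8,-241
for z,r,k in((116,35,(0,255,255)),(92,35,(0,255,255)),(140,20,(0,0,255)),(178,9,(0,255,0))): circ(x,y,z,r,k)
cv2.imwrite("pics/w9o.png",g[150:750,120:900])
E
```

```text
time: 21.82
ee_pos: [490.7, -241.2, 318.7]
orientation: [-3.142, 0.0, 1.571]
contact_force: [-0.4, 0.3, -1.4]
finger_gap: 85.6
finger_force: 0.0
21.875 [ 490.71032257 -241.2500215   318.65492445] [-3.14150380e+00  2.50482958e-06  1.57085033e+00]
inner 0.68 [260.6 263.2  40.   90.6]
outer 0.78 [261.5 212.8 110.6 107.6]
(array([ 490.8, -240.9]), np.float64(0.05))
```

View pics/w9o.png

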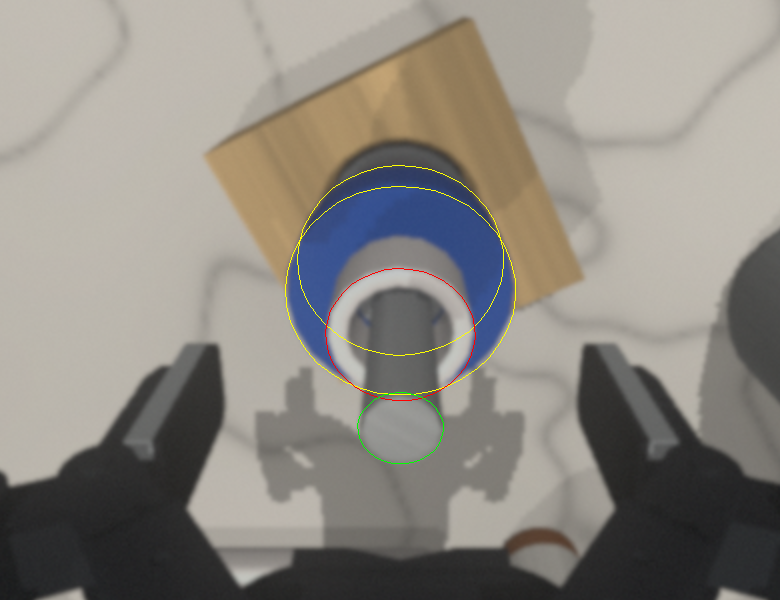

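```bash
python3 -m handwheel '[{"twist":[0,0,0],"offset":[0,0,0.02],"claw":1},{"twist":[0,0,0],"offset":[0,0,0.04],"claw":1},{"twist":[0,0,0],"offset":[0,0,0.052],"claw":1},{"twist":[0,0,0],"offset":[0,0,0.052],"claw":1}]' 30
python3 -m handwheel '[{"twist":[0,0,0],"offset":[0,0,0],"claw":0.3},{"twist":[0,0,0],"offset":[0,0,0],"claw":0.1},{"twist":[0,0,0],"offset":[0,0,0],"claw":-0.2},{"twist":[0,0,0],"offset":[0,0,0],"claw":-1},{"twist":[0,0,0],"offset":[0,0,0],"claw":-1},{"twist":[0,0,0],"offset":[0,0,0],"claw":-1},{"twist":[0,0,0],"offset":[0,0,0],"claw":-1}]' 30
```

```text
time: 22.48
ee_pos: [490.4, -241.1, 291.8]
orientation: [-3.14, -0.001, 1.571]
contact_force: [0.3, 0.7, -0.0]
finger_gap: 85.4
finger_force: 0.0
time: 23.35
ee_pos: [490.8, -241.4, 293.2]
orientation: [3.141, 0.0, 1.571]
contact_force: [-0.3, 0.2, 5.4]
finger_gap: 38.5
finger_force: 30.5
```

```bash
python3 -m handwheel '[{"twist":[0,0,0],"offset":[0,0,-0.003],"claw":-1},{"twist":[0,0,0],"offset":[0,0,-0.008],"claw":-1},{"twist":[0,0,0],"offset":[0,0,-0.014],"claw":-1},{"twist":[0,0,0],"offset":[0,0,-0.02],"claw":-1},{"twist":[0,0,0],"offset":[0,0,-0.026],"claw":-1},{"twist":[0,0,0],"offset":[0,0,-0.034],"claw":-1},{"twist":[0,0,0],"offset":[0,0,-0.042],"claw":-1},{"twist":[0,0,0],"offset":[0,0,-0.05],"claw":-1},{"twist":[0,0,0],"offset":[0,0,-0.058],"claw":-1},{"twist":[0,0,0],"offset":[0,0,-0.066],"claw":-1}]'
```

```text
time: 24.6
ee_pos: [490.7, -241.2, 326.0]
orientation: [3.142, 0.0, 1.571]
contact_force: [0.6, 0.5, -1.2]
finger_gap: 38.1
finger_force: 30.2
```

```bash
python3 -m handwheel '[{"twist":[0,0,0],"offset":[0,0,-0.015],"claw":-1},{"twist":[0,0,0],"offset":[0,0,-0.035],"claw":-1},{"twist":[0,0,0],"offset":[0,0,-0.055],"claw":-1},{"twist":[0,0,0],"offset":[0,0,-0.08],"claw":-1},{"twist":[0,0,0],"offset":[0,0,-0.105],"claw":-1},{"twist":[0,0,0],"offset":[0,0,-0.13],"claw":-1},{"twist":[0,0,0],"offset":[0,0,-0.155],"claw":-1},{"twist":[0,0,0],"offset":[0,0,-0.175],"claw":-1},{"twist":[0,0,0],"offset":[0,0,-0.185],"claw":-1},{"twist":[0,0,0],"offset":[0,0,-0.185],"claw":-1}]'
python3 -m handwheel '[{"twist":[0,0,0],"offset":[0,0,0],"claw":-1},{"twist":[0,0,0],"offset":[0,0,0],"claw":-1},{"twist":[0,0,0],"offset":[0,0,0],"claw":-1}]'
python3 - <<'E'
from h import *
a=[]
for n in("scene","side"):
  c=read_camera(n); u,v=np.int32(proj(c,[491,-241,150])); 
  a.append(cv2.resize(c["color"][v-55:v+55,u-55:u+55,::-1],(390,390),interpolation=2))
cv2.imwrite("pics/fin.png",np.hstack(a))
E
```

```text
time: 25.85
ee_pos: [490.7, -241.3, 418.5]
orientation: [3.141, 0.0, 1.571]
contact_force: [1.3, 0.1, -1.6]
finger_gap: 38.3
finger_force: 30.2
time: 26.22
ee_pos: [490.7, -241.2, 417.9]
orientation: [-3.141, -0.0, 1.571]
contact_force: [-0.1, 0.4, -0.8]
finger_gap: 38.3
finger_force: 30.2
```

View pics/fin.png

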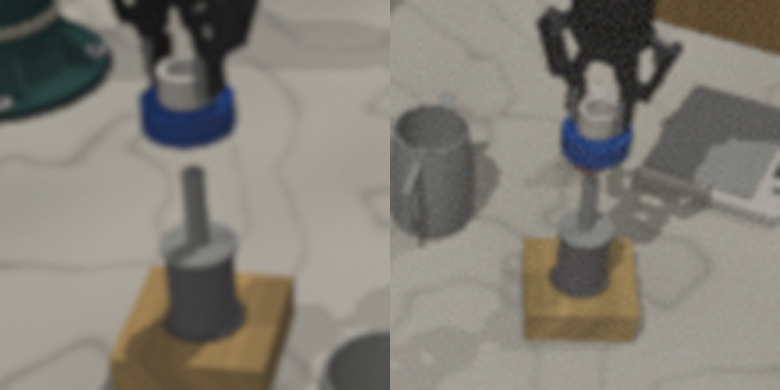

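The outer lid hangs level, well clear above the knob (scene crop: lid at about (187,115), knob top at about (193,170)). The inner lid sits flat on the tube in the stand.

```bash
python3 -c "
from bench import job_done
print(job_done())"
```

```text
the job is handed in; nothing more can be done
None
```

I handed the job in at about 26 s of the 69 s allowed: the tube is down in the pocket, the inner lid is seated on its rim, and the gripper holds the outer lid level about 4 cm above the knob. The final camera pictures show this, but no verdict came back.

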